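# Enrol the bench climate sensors

## Task

Enrol the three climate sensors with the hub: with the fingertips, lightly press down the yellow sensor's cap, then the blue one's, then the black one's, each until it stays in, lifting off before going to the next; then press the green key on the hub to store them and let it go. Never press the red key. Only touch the sensors: do not pick them up, push them about or tip them, and leave the mug, pot and pen alone.

Things in the scene. Friction and masses are not known exactly. Their poses are not given: they have to be found in the camera images.
- sensor_yellow: loose bench climate sensor with the yellow cap: a round stack of white louvre plates, 68 mm across, 46 mm high without its cap, 0.25 kg; origin at the centre of its underside, z up
- cap_yellow_top (a point): centre of the top face of the yellow cap, a round push cap 36 mm across in the middle of the sensor's top. Out, it stands 12 mm proud (top 58 mm above the table); pressed fully in, 3 mm proud (49 mm). The point moves with the cap
- cap_yellow (a joint): how far the yellow cap is pressed down: 0 = out, 0.009 m = fully in (a hard stop). No spring: about 3 N moves it straight down and it stays where it is left; it counts as in beyond 0.004
- sensor_blue: loose bench climate sensor with the blue cap: a round stack of white louvre plates, 68 mm across, 46 mm high without its cap, 0.25 kg; origin at the centre of its underside, z up
- cap_blue_top (a point): centre of the top face of the blue cap, a round push cap 36 mm across in the middle of the sensor's top. Out, it stands 12 mm proud (top 58 mm above the table); pressed fully in, 3 mm proud (49 mm). The point moves with the cap
- cap_blue (a joint): how far the blue cap is pressed down: 0 = out, 0.009 m = fully in (a hard stop). No spring: about 3 N moves it straight down and it stays where it is left; it counts as in beyond 0.004
- sensor_black: loose bench climate sensor with the black cap: a round stack of white louvre plates, 68 mm across, 46 mm high without its cap, 0.25 kg; origin at the centre of its underside, z up
- cap_black_top (a point): centre of the top face of the black cap, a round push cap 36 mm across in the middle of the sensor's top. Out, it stands 12 mm proud (top 58 mm above the table); pressed fully in, 3 mm proud (49 mm). The point moves with the cap
- cap_black (a joint): how far the black cap is pressed down: 0 = out, 0.009 m = fully in (a hard stop). No spring: about 3 N moves it straight down and it stays where it is left; it counts as in beyond 0.004
- hub: hub box, grey with a white top, fixed on the table, 80 mm (x) by 130 mm (y) by 31 mm high, origin at the centre of its underside; a dark screen on the far (+x) half and a stub aerial 50 mm high at the far right corner; the two keys are on the near half, green on its left (+y), red on its right (-y), 64 mm apart
- key_green_top (a point): centre of the top face of the green key, 28 mm across, 10 mm proud of the hub (top 41 mm above the table when out); moves with the key
- key_green (a joint): how far the green key is pressed down: 0 = out, 0.007 m = fully down. Spring return: 1 N starts it, 3.8 N holds it fully down; it counts as pressed beyond 0.003
- key_red_top (a point): centre of the top face of the red key, 28 mm across, 10 mm proud of the hub (top 41 mm above the table when out); moves with the key
- key_red (a joint): how far the red key is pressed down: 0 = out, 0.007 m = fully down. Spring return: 1 N starts it, 3.8 N holds it fully down; it counts as pressed beyond 0.003
- mug: white mug, 83 mm across, 117 mm with its handle, 94 mm high, loose; origin at the centre of its underside
- pot: small terracotta pot, 65 mm across, 63 mm high, loose, on the far left of the sensors (a like pot at the far right of the table is not meant); origin at the centre of its underside
- pen: black and white marker pen lying along its y axis, 135 mm long, 17 mm thick, loose; origin at the middle of its underside
Things that resemble listed ones, but are neither listed nor needed, are in the scene too. What is shaped like the sensor_black but turquoise is not meant.

How it is judged:
By the outcome, as a careful person would: the job done as asked, in the order asked, and still so for the second after the job is handed in, with the robot touching nothing.
It also fails if it takes over 54 s, if anything falls off the work surface, if the arm or the gripper's body presses on something with over 40 N, if the wrist force passes 120 N, or if a joint passes its speed limit or range.

## Robot

A 7-joint arm with a two-finger parallel gripper is mounted at the origin on a cart in front of the work surface, level with it; the furniture and walls round the work are solid. World frame = base frame: x ahead of the robot, y to its left, z up, the work surface at z = 0. Lengths are in m, angles in rad, forces in N, time in s.
With the tool pointing down it reaches from about 0.4 to 0.9 m from the base axis. Payload 5.6 kg.
Tool frame: the origin (TCP) lies midway between the tips of the shut fingers; the grasp point (between the pads) lies 19 mm behind it; z points along the fingers, y is the line along which they close (so a half turn about z gives the same grasp; the last joint's range is limited). The gripper opens to 92 mm and grips with 3 to 60 N. Pads are 20 mm wide; open, the fingers measure 128 mm over their backs; the gripper's body (75 mm by 189 mm) begins 69 mm behind the grasp point.
Start: joints at [1.249, 0.468, -0.012, 1.603, 0.006, 1.071, -0.056], TCP at [0.179, -0.625, 0.215] pointing down, gripper open.
Joint ranges: [-2.53, 2.53], [-0.31, 2.02], [-1.57, 1.55], [0.28, 2.44], [-1.29, 4.43], [0.15, 1.84], [-2.92, 2.92]. Speed limits (rad/s): [2.57, 2.57, 3.14, 3.14, 3.14, 3.14, 3.14].

## Interface

Orientations are given as a 3x3 rotation matrix whose columns are the frame's x, y, z axes.
In Python, from bench import observe, capture, job_done gives the robot as it stands. The module is installed in compiled form; this text tells all that it offers.
- The arm moves only by the shell command python3 -m creep 'ROWS' [OPENING] [FORCE]. ROWS is JSON, a list of rows, each a list of 2 entries, a list of its own where there are three numbers: the shift along the tool's x, y, z in m, then the turn, a rotation vector about the tool's x, y, z in rad. In form: [[[tx, ty, tz], [wx, wy, wz]], ...]. A call has 1 to 12 rows; each row is the pose to reach, as a shift and turn from the pose commanded when the call began, along the tool's axes at that moment; what a row does not reach only later rows make up. A row lasts 1/10 s, in which the tool goes at most 50 mm and 8.59 degrees, less where a joint would pass 70% of its speed; a pose out of reach is approached as far as the arm can. A call with a gripper value outside its range is refused whole. OPENING is the closure, from 0 (fully open) to 1 (shut), set as the call begins (- or left out, the last holds). The fingers move at their own pace and stop on an object; FORCE is the grip in N (left out, the last holds). Time passes only in rows, so rows that repeat a pose let the fingers close. It gives the time, the measured TCP pose, the force, the opening and the grip force at its end, in the units of the state.
- observe(): the state, without advancing time (a new reading comes with each control period).
- capture(name): name is "side" or "top"; returns a dict with "image" (480x640x3 uint8, blue, green, red), "intrinsics" (3x3 intrinsics, pixels), "xyz" and "attitude" of the camera in the world. Camera axes: x right, y down, z forward; pixel columns grow to the right and rows downward; lengths in m; the calibration is good to about 2 mm. A picture is of the moment at which its call begins. There is no depth.
- job_done(): hands the job in; it is judged then, once.
The state is a dict: "t": time; "qpos": joint angles; "qvel": joint speeds; "joint_efforts": joint torques, N m; "eef_pos": TCP position; "orientation": TCP orientation; "force": force on the tool from outside, world axes, zero at the start; "wrist_torque": the same for the moment, N m; "grip_width": finger opening in m; "grasp_force": force on a finger pad.
Only numpy, scipy, OpenCV 4.12 (cv2) and the standard library are available. Lean on these libraries where they do the work, as an engineer would, in place of code of your own. Each camera call takes 0.05 s, during which the arm holds its last target. There are 200 camera calls.

## Working session

There is one attempt and no reset: what is moved stays moved. The work goes in short steps, Python scripts to look and compute and a shell command to move; the robot and the scene stay as the last step left them, time stands still between calls to the robot, and variables do not carry over. Pictures are saved under pics/ and viewed, at most 10 in all, crops included, and the job is handed in when it is done.

```bash
mkdir -p pics
cat > h.py <<'E'
import numpy as np,cv2
from bench import observe,capture
def ray(c,uv,z):
    K=np.array(c["intrinsics"]);R=np.array(c["attitude"]);p=np.array(c["xyz"])
    d=R@np.linalg.solve(K,[uv[0],uv[1],1.]);return p+d*(z-p[2])/d[2]
def proj(c,P):
    K=np.array(c["intrinsics"]);R=np.array(c["attitude"]);q=K@(R.T@(np.array(P)-np.array(c["xyz"])));return q[:2]/q[2]
E
python3 - <<'E'
from h import *
for n in("top","side"):
    c=capture(n);cv2.imwrite(f"pics/{n}1.png",c["image"]);print(n,c["intrinsics"],c["xyz"],c["attitude"])
    np.save(f"{n}.npy",{k:v for k,v in c.items()},allow_pickle=True)
print(observe())
E
```

```text
top [[596.87373813   0.         329.88494197]
 [  0.         596.87373813 237.82775743]
 [  0.           0.           1.        ]] [ 0.3621827  -0.02002867  1.25623119] [[-0.01921741 -0.98585514  0.16649427]
 [-0.99965473  0.02193064  0.01447294]
 [-0.01791955 -0.16615865 -0.9859362 ]]
side [[558.74059858   0.         315.1295476 ]
 [  0.         558.74059858 240.53871095]
 [  0.           0.           1.        ]] [0.00196628 0.80699519 0.73531238] [[-0.83665265 -0.32554271  0.44049323]
 [-0.54722991  0.4623138  -0.69771439]
 [ 0.02348974 -0.82479567 -0.56494278]]
{'t': 0.1, 'qpos': array([ 1.24899274,  0.46826406, -0.01159342,  1.60350053,  0.00599206,
        1.07137308, -0.05629565]), 'qvel': array([-0.00102709, -0.00200853,  0.00035649, -0.00318164, -0.00027284,
        0.00114177,  0.00015272]), 'joint_efforts': array([ 1.27491476e-03, -5.21646845e+01, -1.20469619e-02, -2.44367480e+01,
       -5.67473948e-02,  1.40334005e-02,  3.80209690e-05]), 'eef_pos': array([ 0.17867913, -0.62443983,  0.21376467]), 'orientation': array([[ 9.61405301e-01,  2.75135564e-01, -5.18715501e-04],
       [ 2.75136032e-01, -9.61404260e-01,  1.41879141e-03],
       [-1.08335318e-04, -1.50675090e-03, -9.99998859e-01]]), 'force': array([-0.49328661, -0.63303239, -0.36252142]), 'wrist_torque': array([0.01081896, 0.00933552, 0.03390255]), 'grasp_force': 0.0, 'grip_width': 0.09230684653536782}
```

View pics/top1.png

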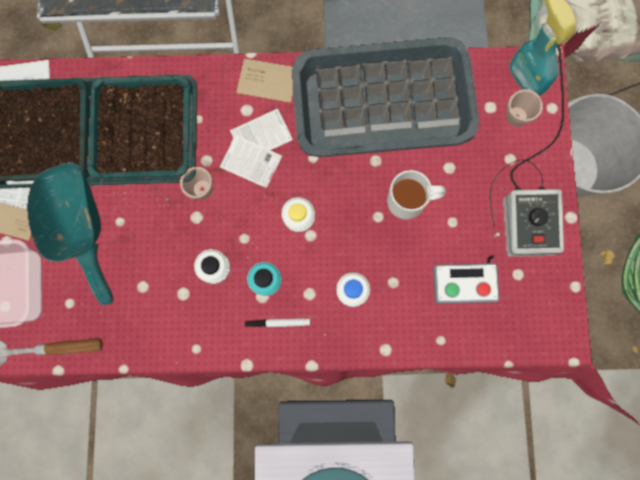

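View pics/side1.png

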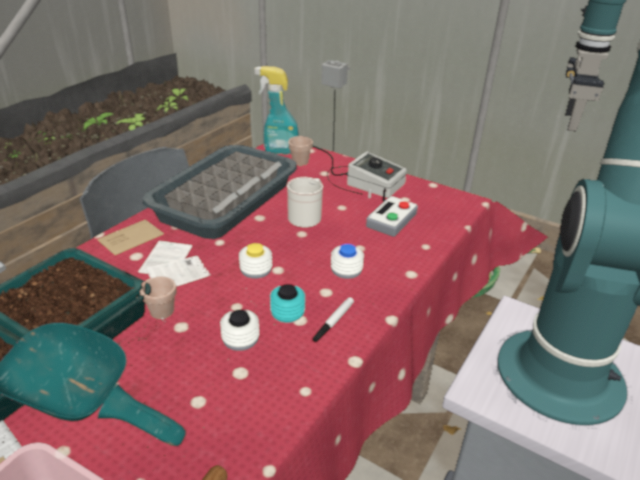

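The top view shows the yellow cap at (298,212), the blue at (353,289) and the black on white at (210,265). The turquoise look-alike with a black cap is at (263,278), the green key at (452,290) and the red key at (484,289). Things that could be confused:
- **Black cap:** (210,265) on a white body, or (263,278) on turquoise. I choose the white body.
- **Green key:** (452,290) on the hub. The grey box at (535,220) is not the hub.

I'll check these in one enlarged crop and measure from it.

Run:
```python
from h import *
T=np.load("top.npy",allow_pickle=True).item();S=np.load("side.npy",allow_pickle=True).item()
def cen(c,uv,r,z,col):
    im=c["image"];hsv=cv2.cvtColor(im,cv2.COLOR_BGR2HSV).astype(int);H,s,v=hsv[...,0],hsv[...,1],hsv[...,2]
    m={"y":(abs(H-27)<8)&(s>110),"b":(abs(H-112)<12)&(s>110),"k":(v<80),"g":(abs(H-68)<20)&(s>90)&(v>60),"r":((H<8)|(H>172))&(s>150)}[col]
    yy,xx=np.nonzero(m);k=np.hypot(xx-uv[0],yy-uv[1])<r
    p=[xx[k].mean(),yy[k].mean()];return np.round(p,1),k.sum(),ray(c,p,z).round(4)
for n,uv,r,z,col,us in(("yellow",(298,212),14,.058,"y",(255,250)),("blue",(353,289),14,.058,"b",(347,250)),("black",(210,265),13,.058,"k",(239,317)),("green",(452,290),11,.041,"g",(392,216)),("red",(484,289),11,.041,"r",(405,205))):
    t=cen(T,uv,r,z,col);print(n,*t,"side proj",proj(S,t[2]).round(1),"side cen",*cen(S,us,12,z,col)[:2])
for n,uv,z in(("mug",(409,192),.094),("pot",(194,180),.063),("penA",(247,323),.017),("penB",(309,323),.017),("aerial",(490,259),.05),("turq",(263,278),.058)):print(n,ray(T,uv,z).round(3))
im=T["image"]
a=cv2.resize(im[190:310,190:390],None,fx=4,fy=4,interpolation=2);cv2.imwrite("pics/c1.png",a)
```

```text
yellow [297.3 212.1] 227 [0.6195 0.0635 0.058 ] side proj [255.3 247.1] side cen [254.6 249.9] 178
blue [353.  288.6] 255 [ 0.4601 -0.0468  0.058 ] side proj [347.3 247.5] side cen [347.4 250.5] 161
black [209.9 264.9] 220 [0.5142 0.242  0.058 ] side proj [239.7 313.4] side cen [238.9 318.1] 236
green [451.8 289.6] 120 [ 0.4555 -0.2474  0.041 ] side proj [391.4 214.3] side cen [392.  216.1] 50
red [483.4 288.8] 104 [ 0.4557 -0.3112  0.041 ] side proj [403.1 203.1] side cen [405.6 202.4] 58
mug [ 0.648 -0.163  0.094]
pot [0.691 0.276 0.063]
penA [0.397 0.172 0.017]
penB [0.395 0.045 0.017]
aerial [ 0.515 -0.326  0.05 ]
turq [0.485 0.134 0.058]
```

View pics/c1.png

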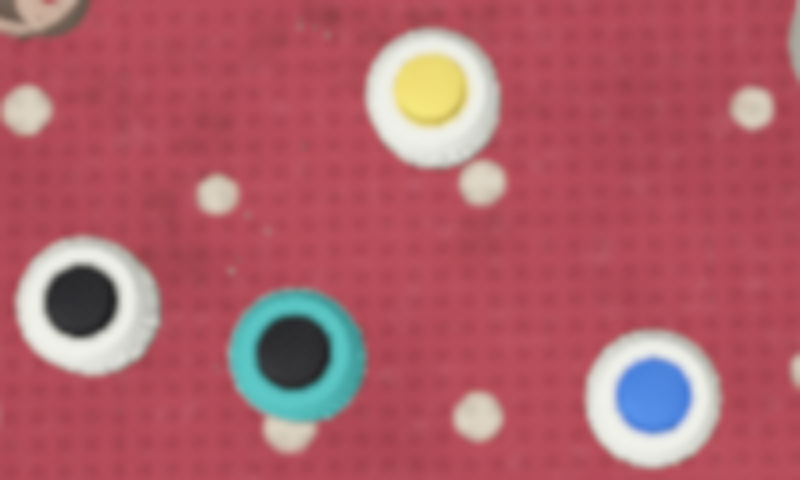

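The crop confirms it: black cap on a white body at crop (80,300), turquoise look-alike at crop (293,352), yellow at (430,88), blue at (653,395). The measured green–red spacing of 63.8 mm matches the 64 mm given, and the side-view projections agree, so I can start moving.

```bash
cat >> h.py <<'E'
P=dict(yellow=(.6195,.0635),blue=(.4601,-.0468),black=(.5142,.242),green=(.4555,-.2474))
def to(n,z):
    s=observe();R=np.array(s["orientation"]);p=np.array(s["eef_pos"])
    print(n,"shift",(R.T@(np.array([*P[n],z])-p)).round(4),"p",p.round(4),"F",s["force"].round(1),"t",s["t"],"tilt",R[:,2].round(3),"w",s["grip_width"])
E
python3 -c "
from h import *
to('yellow',.13)"
```

```text
yellow shift [ 0.6131 -0.54    0.0845] p [ 0.1787 -0.6244  0.2138] F [-0.5 -0.6 -0.4] t 0.1 tilt [-0.001  0.001 -1.   ] w 0.09230684653536782
```

```bash
python3 -m creep '[[[0.02,-0.018,0],[0,0,0]],[[0.05,-0.044,0],[0,0,0]],[[0.08,-0.071,0],[0,0,0]],[[0.115,-0.101,0],[0,0,0]],[[0.15,-0.132,0],[0,0,0]],[[0.185,-0.163,0],[0,0,0]],[[0.22,-0.194,0],[0,0,0]],[[0.255,-0.225,0],[0,0,0]],[[0.29,-0.255,0],[0,0,0]],[[0.32,-0.282,0],[0,0,0]],[[0.34,-0.299,0],[0,0,0]],[[0.35,-0.308,0],[0,0,0]]]' 1 10; python3 -c "
from h import *
to('yellow',.13)"
```

```text
t: 1.3
eef_pos: [0.4317, -0.23, 0.2145]
orientation: [[0.96, 0.279, -0.0], [0.279, -0.96, 0.001], [0.0, -0.001, -1.0]]
force: [-0.2, -0.8, -0.7]
grip_width: 0.0005
grasp_force: 0.0
yellow shift [ 0.2622 -0.2295  0.0846] p [ 0.4317 -0.23    0.2145] F [-0.2 -0.8 -0.7] t 1.3 tilt [-0.     0.001 -1.   ] w 0.00046079445458534245
```

```bash
python3 -m creep '[[[0.02,-0.018,0],[0,0,0]],[[0.05,-0.044,0],[0,0,0]],[[0.08,-0.071,0],[0,0,0]],[[0.115,-0.101,0],[0,0,0]],[[0.15,-0.132,0.01],[0,0,0]],[[0.185,-0.163,0.03],[0,0,0]],[[0.215,-0.189,0.05],[0,0,0]],[[0.24,-0.21,0.068],[0,0,0]],[[0.255,-0.223,0.079],[0,0,0]],[[0.262,-0.229,0.0845],[0,0,0]],[[0.262,-0.229,0.0845],[0,0,0]],[[0.262,-0.229,0.0845],[0,0,0]]]'
python3 - <<'E'
from h import *
to('yellow',.058)
c=capture("side");cv2.imwrite("pics/s2.png",c["image"])
u=c["image"][120:300,150:390];cv2.imwrite("pics/s2.png",cv2.resize(u,None,fx=3,fy=3))
E
```

```text
t: 2.5
eef_pos: [0.6193, 0.0579, 0.1302]
orientation: [[0.962, 0.273, -0.0], [0.273, -0.962, -0.001], [-0.001, 0.001, -1.0]]
force: [0.1, -0.7, -0.2]
grip_width: 0.0004
grasp_force: 0.0
yellow shift [ 0.0018 -0.0054  0.0722] p [0.6193 0.0579 0.1302] F [ 0.1 -0.7 -0.2] t 2.5 tilt [-0.    -0.001 -1.   ] w 0.0004432229759029966
```

View pics/s2.png

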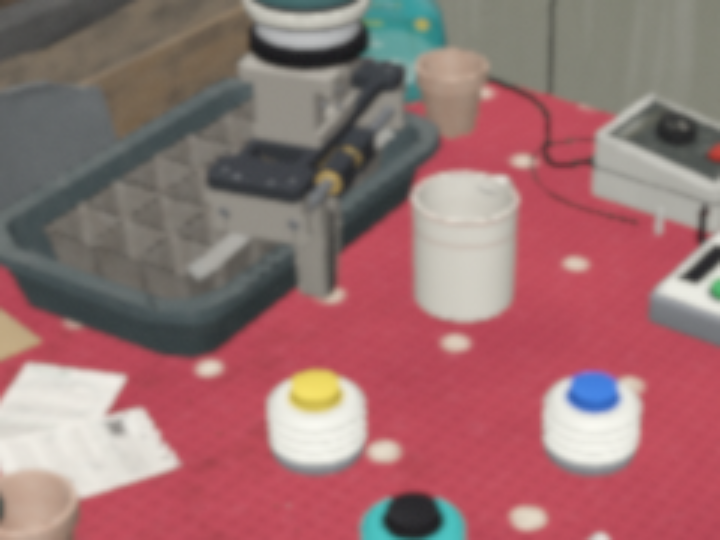

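The closed fingertips sit at crop (317,290), straight above the yellow cap at (316,388). A 5 mm sideways correction is left, then I can descend.

```bash
python3 -m creep '[[[0.002,-0.0055,0.015],[0,0,0]],[[0.002,-0.0055,0.035],[0,0,0]],[[0.002,-0.0055,0.052],[0,0,0]],[[0.002,-0.0055,0.062],[0,0,0]],[[0.002,-0.0055,0.067],[0,0,0]],[[0.002,-0.0055,0.07],[0,0,0]],[[0.002,-0.0055,0.072],[0,0,0]],[[0.002,-0.0055,0.074],[0,0,0]],[[0.002,-0.0055,0.076],[0,0,0]],[[0.002,-0.0055,0.0775],[0,0,0]],[[0.002,-0.0055,0.0785],[0,0,0]],[[0.002,-0.0055,0.0785],[0,0,0]]]'; python3 -c "
from h import *
to('yellow',.0515)"
```

```text
t: 3.75
eef_pos: [0.6201, 0.0656, 0.0516]
orientation: [[0.961, 0.275, 0.001], [0.275, -0.961, 0.0], [0.001, 0.0, -1.0]]
force: [0.3, 0.1, 2.3]
grip_width: 0.0005
grasp_force: 1.0
yellow shift [-0.0012  0.0018  0.0001] p [0.6201 0.0656 0.0516] F [0.3 0.1 2.3] t 3.75 tilt [ 0.001  0.    -1.   ] w 0.0005192576335465829
```

```bash
python3 -m creep '[[[0,0,-0.005],[0,0,0]],[[0,0,-0.02],[0,0,0]],[[0,0,-0.045],[0,0,0]],[[-0.015,0.005,-0.065],[0,0,0]],[[-0.045,0.0156,-0.07],[0,0,0]],[[-0.08,0.0277,-0.07],[0,0,0]],[[-0.115,0.0398,-0.07],[0,0,0]],[[-0.15,0.052,-0.07],[0,0,0]],[[-0.172,0.06,-0.07],[0,0,0]],[[-0.1847,0.064,-0.07],[0,0,0]],[[-0.1847,0.064,-0.07],[0,0,0]],[[-0.1847,0.064,-0.07],[0,0,0]]]'
python3 - <<'E'
from h import *
to('blue',.058)
a=capture("side")["image"][210:300,210:390]
cv2.imwrite("pics/s3.png",cv2.resize(a,None,fx=4,fy=4,interpolation=2))
E
```

```text
t: 4.95
eef_pos: [0.4613, -0.0462, 0.1223]
orientation: [[0.961, 0.276, 0.002], [0.276, -0.961, 0.0], [0.002, 0.0, -1.0]]
force: [0.5, -0.1, 0.2]
grip_width: 0.0003
grasp_force: 0.0
blue shift [-0.0014  0.0002  0.0643] p [ 0.4613 -0.0462  0.1223] F [ 0.5 -0.1  0.2] t 4.95 tilt [ 0.002  0.    -1.   ] w 0.0003257306735908342
```

View pics/s3.png

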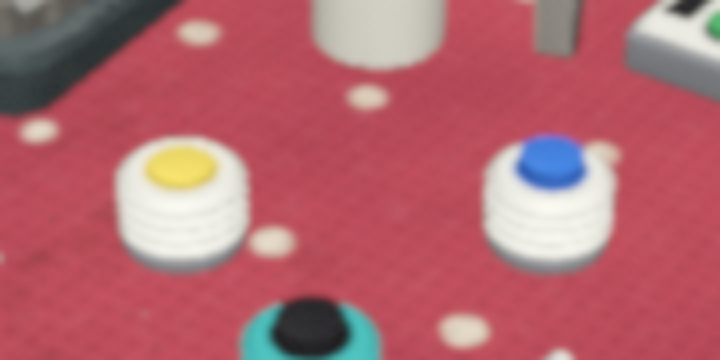

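The yellow cap at crop (182,168) is now nearly flush, and its sensor hasn't moved. The blue cap at (552,163) still stands out, with the fingertips above it at (557,50). Pressing blue next.

```bash
python3 -m creep '[[[-0.0015,0,0.015],[0,0,0]],[[-0.0015,0,0.035],[0,0,0]],[[-0.0015,0,0.049],[0,0,0]],[[-0.0015,0,0.057],[0,0,0]],[[-0.0015,0,0.061],[0,0,0]],[[-0.0015,0,0.063],[0,0,0]],[[-0.0015,0,0.065],[0,0,0]],[[-0.0015,0,0.067],[0,0,0]],[[-0.0015,0,0.069],[0,0,0]],[[-0.0015,0,0.0705],[0,0,0]],[[-0.0015,0,0.071],[0,0,0]],[[-0.0015,0,0.071],[0,0,0]]]'; python3 -c "
from h import *
to('blue',.0515);to('black',.0515)"
```

```text
t: 6.2
eef_pos: [0.4589, -0.0472, 0.0507]
orientation: [[0.961, 0.275, 0.001], [0.275, -0.961, -0.0], [0.001, 0.0, -1.0]]
force: [1.2, 1.7, 1.6]
grip_width: 0.0006
grasp_force: 1.0
blue shift [ 0.0013 -0.0001 -0.0008] p [ 0.4589 -0.0472  0.0507] F [1.2 1.7 1.6] t 6.2 tilt [ 0.001 -0.    -1.   ] w 0.0005650705983565985
black shift [ 0.1328 -0.2629 -0.0008] p [ 0.4589 -0.0472  0.0507] F [1.2 1.7 1.6] t 6.2 tilt [ 0.001 -0.    -1.   ] w 0.0005650705983565985
```

```bash
python3 -m creep '[[[0,0,-0.005],[0,0,0]],[[0,0,-0.02],[0,0,0]],[[0,0,-0.045],[0,0,0]],[[0.006,-0.012,-0.065],[0,0,0]],[[0.024,-0.047,-0.07],[0,0,0]],[[0.044,-0.087,-0.07],[0,0,0]],[[0.064,-0.127,-0.07],[0,0,0]],[[0.084,-0.167,-0.07],[0,0,0]],[[0.104,-0.207,-0.07],[0,0,0]],[[0.122,-0.241,-0.07],[0,0,0]],[[0.131,-0.259,-0.07],[0,0,0]],[[0.1328,-0.263,-0.07],[0,0,0]]]'; python3 -m creep '[[[0,0,0],[0,0,0]],[[0,0,0],[0,0,0]]]'
python3 - <<'E'
from h import *
to('black',.058)
a=capture("side")["image"][210:360,200:380]
cv2.imwrite("pics/s4.png",cv2.resize(a,None,fx=4,fy=4,interpolation=2))
E
```

```text
t: 7.4
eef_pos: [0.5134, 0.2447, 0.1205]
orientation: [[0.96, 0.279, -0.0], [0.279, -0.96, 0.001], [-0.0, -0.001, -1.0]]
force: [-1.1, -0.6, -0.2]
grip_width: 0.0005
grasp_force: 0.0
t: 7.6
eef_pos: [0.5138, 0.24, 0.1203]
orientation: [[0.962, 0.273, -0.001], [0.273, -0.962, -0.002], [-0.001, 0.001, -1.0]]
force: [-0.4, -0.4, -0.2]
grip_width: 0.0001
grasp_force: 0.0
black shift [ 0.001  -0.0019  0.0623] p [0.5138 0.24   0.1203] F [-0.4 -0.4 -0.2] t 7.6 tilt [-0.001 -0.002 -1.   ] w 6.041969324146752e-05
```

View pics/s4.png

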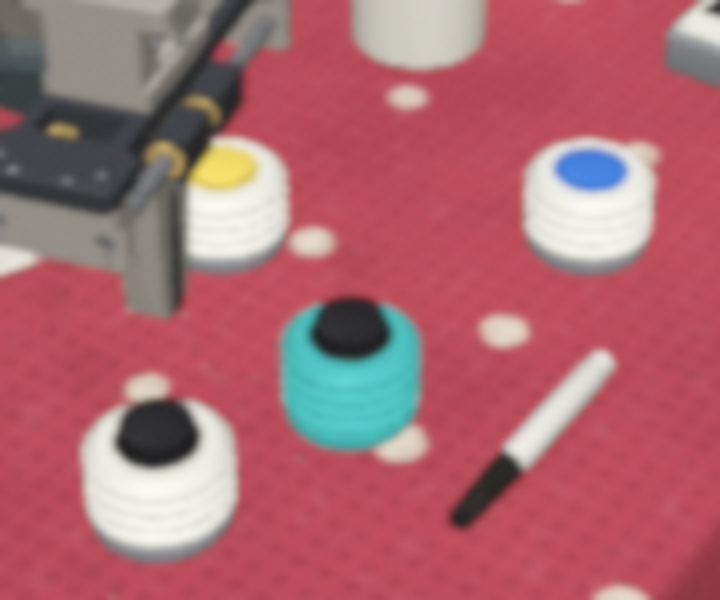

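Blue at crop (591,170) is pressed flush and hasn't shifted. The fingertips at (153,310) are above the black cap at (157,432) on the white sensor.

```bash
python3 -m creep '[[[0.0005,-0.001,0.015],[0,0,0]],[[0.0005,-0.001,0.034],[0,0,0]],[[0.0005,-0.001,0.047],[0,0,0]],[[0.0005,-0.001,0.055],[0,0,0]],[[0.0005,-0.001,0.059],[0,0,0]],[[0.0005,-0.001,0.061],[0,0,0]],[[0.0005,-0.001,0.063],[0,0,0]],[[0.0005,-0.001,0.065],[0,0,0]],[[0.0005,-0.001,0.067],[0,0,0]],[[0.0005,-0.001,0.0685],[0,0,0]],[[0.0005,-0.001,0.069],[0,0,0]],[[0.0005,-0.001,0.069],[0,0,0]]]'; python3 -c "
from h import *
to('black',.0515);to('green',.0515)"
```

```text
t: 8.85
eef_pos: [0.5142, 0.2434, 0.0516]
orientation: [[0.961, 0.275, 0.0], [0.275, -0.961, 0.0], [0.001, -0.0, -1.0]]
force: [-0.5, -0.2, 2.3]
grip_width: 0.0004
grasp_force: 1.0
black shift [-0.0004  0.0014  0.0001] p [0.5142 0.2434 0.0516] F [-0.5 -0.2  2.3] t 8.85 tilt [ 0.  0. -1.] w 0.00041073520728468694
green shift [-0.1915  0.4557 -0.    ] p [0.5142 0.2434 0.0516] F [-0.5 -0.2  2.3] t 8.85 tilt [ 0.  0. -1.] w 0.00041073520728468694
```

```bash
python3 -m creep '[[[0,0,-0.005],[0,0,0]],[[0,0,-0.02],[0,0,0]],[[0,0,-0.045],[0,0,0]],[[-0.004,0.009,-0.065],[0,0,0]],[[-0.015,0.036,-0.07],[0,0,0]],[[-0.031,0.073,-0.07],[0,0,0]],[[-0.047,0.112,-0.07],[0,0,0]],[[-0.063,0.15,-0.07],[0,0,0]],[[-0.079,0.188,-0.07],[0,0,0]],[[-0.093,0.221,-0.07],[0,0,0]],[[-0.102,0.243,-0.07],[0,0,0]],[[-0.105,0.25,-0.07],[0,0,0]]]'; python3 -m creep '[[[-0.004,0.009,0],[0,0,0]],[[-0.014,0.033,0],[0,0,0]],[[-0.028,0.066,0],[0,0,0]],[[-0.044,0.105,0],[0,0,0]],[[-0.06,0.143,0],[0,0,0]],[[-0.074,0.176,0],[0,0,0]],[[-0.083,0.198,0],[0,0,0]],[[-0.0865,0.2057,0],[0,0,0]],[[-0.0865,0.2057,0],[0,0,0]],[[-0.0865,0.2057,0],[0,0,0]],[[-0.0865,0.2057,0],[0,0,0]]]'
python3 - <<'E'
from h import *
to('green',.041)
im=capture("side")["image"]
a=im[160:360,200:440]
cv2.imwrite("pics/s5.png",cv2.resize(a,None,fx=3,fy=3,interpolation=2))
E
```

```text
t: 10.05
eef_pos: [0.4818, -0.0288, 0.1225]
orientation: [[0.963, 0.271, 0.001], [0.271, -0.963, -0.001], [0.001, 0.001, -1.0]]
force: [-0.5, 0.2, 0.2]
grip_width: 0.0001
grasp_force: 0.0
t: 11.15
eef_pos: [0.4559, -0.2454, 0.1216]
orientation: [[0.961, 0.278, 0.0], [0.278, -0.961, 0.001], [0.0, -0.001, -1.0]]
force: [-0.9, 0.7, -0.4]
grip_width: 0.0003
grasp_force: 0.0
green shift [-0.0009  0.0019  0.0806] p [ 0.4559 -0.2454  0.1216] F [-0.9  0.7 -0.4] t 11.15 tilt [ 0.     0.001 -1.   ] w 0.00031179985786304576
```

View pics/s5.png

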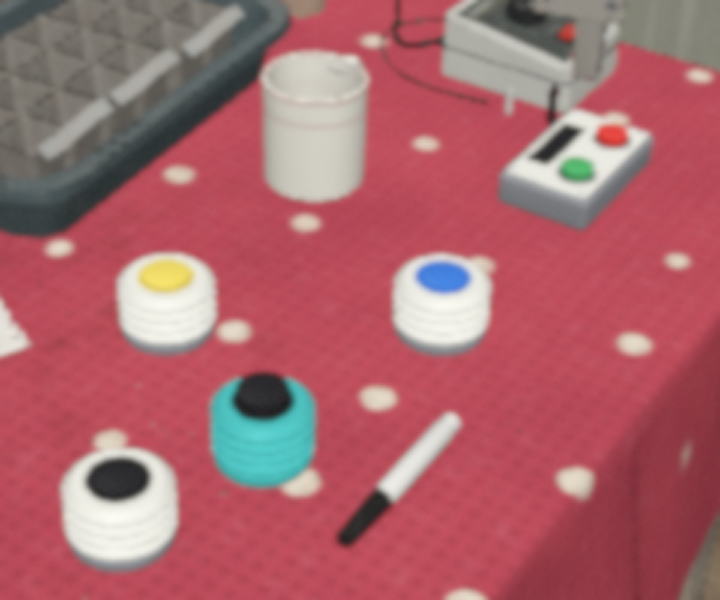

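All three caps are in: yellow (165,275), blue (443,277) and black (118,479). The turquoise look-alike is untouched. The fingertips show at about crop (595,78) and the green key at (577,168), so I'll check numerically that the tips are over the key.

```bash
python3 -c "
from h import *
S=np.load('side.npy',allow_pickle=True).item()
for p in((.4559,-.2454,.1216),(.4555,-.2474,.041),(.4557,-.3112,.041)):print((proj(S,p)-[200,160])*3)
to('green',.041)"
```

```text
[583.16100956  73.95405876]
[574.20204895 162.78487448]
[609.20642138 129.23938384]
green shift [-0.0008  0.0016  0.0806] p [ 0.4558 -0.2457  0.1216] F [-0.8 -0.1 -1. ] t 11.2 tilt [ 0.  0. -1.] w 0.0007440518155600626
```

```bash
python3 -m creep '[[[-0.001,0.0015,0.015],[0,0,0]],[[-0.001,0.0015,0.035],[0,0,0]],[[-0.001,0.0015,0.055],[0,0,0]],[[-0.001,0.0015,0.068],[0,0,0]],[[-0.001,0.0015,0.075],[0,0,0]],[[-0.001,0.0015,0.079],[0,0,0]],[[-0.001,0.0015,0.081],[0,0,0]],[[-0.001,0.0015,0.083],[0,0,0]],[[-0.001,0.0015,0.085],[0,0,0]],[[-0.001,0.0015,0.0862],[0,0,0]],[[-0.001,0.0015,0.0862],[0,0,0]],[[-0.001,0.0015,0.0862],[0,0,0]]]'; python3 -c "
from h import *
to('green',.0355)"
```

```text
t: 12.4
eef_pos: [0.455, -0.2491, 0.0357]
orientation: [[0.961, 0.275, 0.001], [0.275, -0.961, -0.0], [0.001, 0.0, -1.0]]
force: [0.2, 1.6, 3.9]
grip_width: 0.0004
grasp_force: 1.6
green shift [ 0.0009 -0.0015  0.0002] p [ 0.455  -0.2491  0.0357] F [0.2 1.6 3.9] t 12.4 tilt [ 0.001 -0.    -1.   ] w 0.0003616557227364468
```

```bash
python3 -m creep '[[[0,0,-0.005],[0,0,0]],[[0,0,-0.02],[0,0,0]],[[0,0,-0.045],[0,0,0]],[[0,0,-0.075],[0,0,0]],[[0,0,-0.105],[0,0,0]],[[0,0,-0.13],[0,0,0]],[[0,0,-0.14],[0,0,0]],[[0,0,-0.14],[0,0,0]],[[0,0,-0.14],[0,0,0]],[[0,0,-0.14],[0,0,0]]]'
python3 - <<'E'
from h import *
to('green',.041)
im=capture("side")["image"]
cv2.imwrite("pics/s6.png",cv2.resize(im[160:360,200:440],None,fx=3,fy=3,interpolation=2))
E
```

```text
t: 13.4
eef_pos: [0.4538, -0.2489, 0.1739]
orientation: [[0.961, 0.275, -0.002], [0.275, -0.961, 0.001], [-0.002, -0.002, -1.0]]
force: [-0.2, -0.6, 0.0]
grip_width: 0.0008
grasp_force: 0.0
green shift [ 0.0023 -0.0007  0.1329] p [ 0.4538 -0.2489  0.1739] F [-0.2 -0.6  0. ] t 13.4 tilt [-0.002  0.001 -1.   ] w 0.0007960931119318352
```

View pics/s6.png

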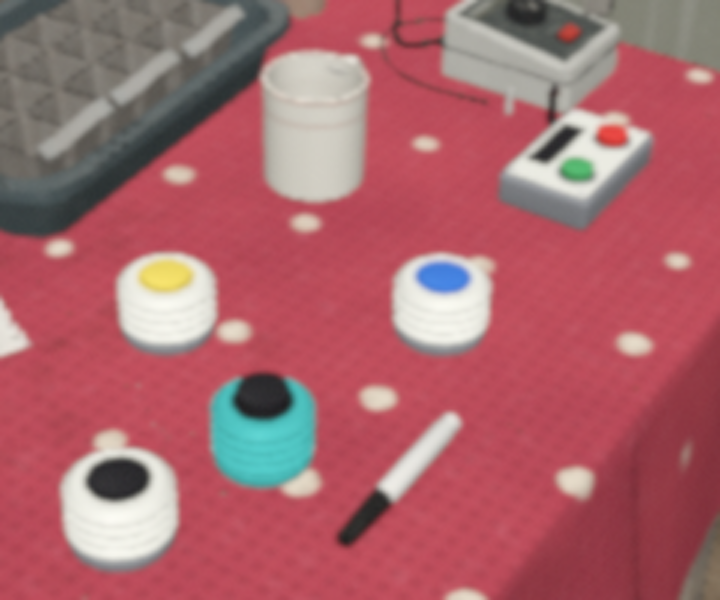

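All three caps are in, and the green key at (577,168) has come back up. Nothing else has moved, and the gripper is clear.

```bash
python3 -c "
from bench import job_done
print(job_done())"
```

```text
the job is handed in; nothing more can be done
None
```

I pressed the yellow, blue and black caps in that order until each stayed in, then pressed and released the green key without touching the red one, and handed the job in at about 13.5 s; the hand-in gave no verdict.

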